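Wedge up the rocket's launch deck and hold it

TASK

The front pads of the model rocket's plywood launch deck have just been glued and must dry clear of the base: take the wooden wedge by its grip block, bring its thin nose under the middle of the deck's free edge, and push it in, flat on the table, until that edge has just lifted off the base, about 6 mm (a pencil's thickness) and never more than a centimetre or so. Only the wedge may lift the deck (do not press on the deck or the rocket), and leave the other things on the table where they are. Finish while still gripping the wedge with the deck resting on it: do not let go or pull back.

Things in the scene. Friction and masses are not known exactly. Their poses are not given: they have to be found in the camera images.
- stand: Plywood base of the launch stand, fixed. Origin: on the table, below the middle of the deck's free front edge. x is level and points from that edge in under the deck to the hinge (the way to push the wedge), z up. Two runners 12 mm high, 16 mm wide lie along x at y = -77 and +77 mm, from x = 10 to 230 mm; between them, under the deck, only bare table up to the back bar at x = 215 mm.
- lip (a point): Middle of the lower edge of the deck's free front: 12 mm above the table when down, rises with the deck. The edge bears on the wedge with 1 to 4 N and falls back when nothing carries it.
- wedge_grip (a point): Centre of the loose wooden wedge's grip block (30 long, 30 wide, 45 mm high, at the thick end), 22.5 mm above the wedge's underside. x points along the wedge to its thin nose, z up. The wedge is 140 mm long, 30 wide; from the block's front (15 mm ahead of this point) to the nose (125 mm ahead) its top slopes evenly from 25 down to 3 mm high. About 70 g.
- wedge_nose (a point): Middle of the wedge's thin end, at its underside (on the table when the wedge lies flat); same axes as the grip. The deck's edge starts to lift when the nose is about 45 mm in under it, and rises 1 mm for every 5 mm more.
- wedge: The same wedge as a body; origin on its underside, half-way along its 140 mm length, x to the nose.
- deck: Plywood plate 210 (x) x 160 x 8 mm lying on the runners, hinged at its back edge. Origin: on the hinge, 16 mm above the table; x away from the free edge. A foil-covered model rocket, 250 mm tall, on three feet and with a small solar panel, is glued on it, its axis 115 mm in from the free edge, no foot nearer than 60 mm. Together 0.35 to 0.7 kg.
- tape: Bystander: roll of black tape lying flat, 90 mm across, 18 mm high; origin under its centre.
- block: Bystander: plain wooden block 60 x 40 x 30 mm (no slope); origin under its centre.
- glue: Bystander: white glue bottle, 52 mm across, 130 mm tall; origin under its centre.
- jar: Bystander: jar with a green cap, 56 mm across, 70 mm tall; origin under its centre.
- ruler: Bystander: flat wooden ruler 200 x 30 x 4 mm; origin under its centre.
- reel: Bystander: white plastic reel, 36 mm across, 40 mm tall; origin under its centre.
Not all that is in view belongs to the job. Of the things that look like the wedge, take the one that is farthest to the robot's left at the start.

How it is judged:
On the way:
1. the wedge's nose is under the middle of the deck's free edge, the deck still down (x of wedge_nose in the frame of stand above 0.015 m and y of wedge_nose in the frame of stand between -0.04 and 0.04 m and height (world z) of lip below 0.0135 m), for 0.1 s.
At the end, for the whole second after the job is handed in: The deck's free edge is 2.5 to 10.5 mm above its rest, carried by the wedge (over 0.5 N), not the robot (under 0.5 N); the wedge's nose is 40 mm or more in, within 45 mm of the middle; the wedge is flat (within 6 mm of the table, 0.1 rad) and the fingers hold it (over 1 N) (height (world z) of lip between 0.0145 and 0.0225 m and contact force between wedge and deck above 0.5 N and contact force between the fingers and wedge above 1 N and contact force between each of the fingers, the arm and deck below 0.5 N and x of wedge_nose in the frame of stand above 0.04 m and y of wedge_nose in the frame of stand between -0.045 and 0.045 m and height (world z) of each of wedge_nose, wedge below 0.006 m and angle between wedge's own z axis and vertical below 0.1 rad); the arm keeps its last pose, push and grip.
It fails at once if the deck's edge is lifted more than 15 mm (height (world z) of lip above 0.027 m).
It fails at once if the robot presses on the deck or the rocket (over 2 N) (contact force between any of the fingers, the arm and deck above 2 N).
It fails at once if a bystander is moved more than 30 mm (distance of any of tape, block, glue, jar, ruler, reel from where it was at the start of the episode above 0.03 m).
It also fails if it takes over 38 s, if anything falls off the work surface, if the arm or the gripper's body presses on something with over 40 N, if the wrist force passes 120 N, or if a joint passes its speed limit or range.

ROBOT

A 6-joint arm with a two-finger parallel gripper is mounted at the origin on the work surface. World frame = base frame: x ahead of the robot, y to its left, z up, the work surface at z = 0. Lengths are in m, angles in rad, forces in N, time in s.
With the tool pointing down it reaches from about 0.325 to 0.875 m from the base axis. Payload 4.4 kg.
Tool frame: the origin (TCP) lies on the centre line of the jaws, within the pads' length; the fingertips stand 14 mm ahead of it and the grasp point (between the pads) lies 5 mm behind it; z points along the fingers, y is the direction in which the jaws open and shut (so a half turn about z gives the same grasp; the last joint's range is limited). The gripper opens to 85 mm and grips with 20 to 120 N. Pads are 22 mm wide; open, the fingers measure 114 mm over their backs; the gripper's body (76 mm by 85 mm) begins 54 mm behind the grasp point. The pads swing forward as they close: fully open they stand 13 mm farther back than shut.
Start: joints at [-1.345, 0.207, 1.542, -0, 1.393, -0.15], TCP at [0.211, -0.535, 0.218] pointing down, gripper open.
Joint ranges: [-2.73, 2.73], [-0.86, 2.22], [0.23, 2.46], [-1.11, 4.25], [0.08, 2.63], [-2.82, 2.82]. Speed limits (rad/s): [2.79, 2.79, 3.14, 3.14, 3.14, 3.14].

INTERFACE

Orientations are given as a rotation vector (axis times angle).
In Python, from bench import bot gives the robot as it stands. The module is installed in compiled form; this text tells all that it offers.
- The arm moves only by the tool send_rows, never from a script. Its argument "commands" is text: rows parted by semicolons, each of 5 numbers parted by spaces: the gripper command: -1 is shut, 1 is fully open, values between are in proportion, then the shift along the world's x, y, z in mm, then the turn about the world's z in rad. A call has 1 to 10 rows; each row shifts and turns the commanded pose from where the row before left it; what a row does not reach is not made up. A row lasts 1/10 s, in which the tool goes at most 50 mm and 8.59 degrees, less where a joint would pass 70% of its speed; a pose out of reach is approached as far as the arm can. A call is refused whole if a number of a shift passes 50 or a number of a turn 0.15, either way. A call with a gripper value outside its range is refused whole. The fingers move at their own pace and stop on an object; "newtons" is the grip in N (left out, the last holds). Time passes only in rows, so rows that do not move let the fingers close. It gives the time, the measured TCP pose, the force and the opening at its end, in the units of the state.
- bot.get_obs(): the state, without advancing time (a new reading comes with each control period).
- bot.capture(name): name is "scene" or "top" or "wrist"; returns (picture, depth): 480x640x3 uint8, blue, green, red; 480x640 float32, m along the optical axis (not along the pixel's ray), 0 where there is no reading.
- bot.camera_params(name): a dict with "K" (3x3 intrinsics, pixels), "extrinsics" (4x4, takes a point from camera to world coordinates). Camera axes: x right, y down, z forward; pixel columns grow to the right and rows downward; lengths in m; the calibration is good to about 2 mm. A picture is of the moment at which its call begins: read the wrist's pose just before it. camera_params takes no time and is no camera call; for the wrist camera it gives the pose at the moment of the call.
- bot.hand_in(): hands the job in, once; it reports no verdict.
The state is a dict: "clock": time; "joints": joint angles; "qvel": joint speeds; "joint_efforts": joint torques, N m; "position": TCP position; "eef_rot": TCP orientation; "contact_force": force on the tool from outside, world axes, zero at the start; "torque": the same for the moment, N m; "grip_width": opening from 0.0 (shut) to 1.0 (fully open).
Only numpy, scipy, OpenCV 4.12 (cv2) and the standard library are available. Lean on these libraries where they do the work, as an engineer would, in place of code of your own. Each camera call takes 0.05 s, during which the arm holds its last target.

## Working session

There is one attempt and no reset: what is moved stays moved. The work goes in short steps, Python scripts to look and compute and a tool call to move; the robot and the scene stay as the last step left them, time stands still between calls to the robot, and variables do not carry over. Pictures are saved under pics/ and viewed, and the job is handed in when it is done.

Besides the shell and the picture viewer there is one more tool, called after "Request:" as name(argument=value, ...) on one line, values as JSON. send_rows: Moves the arm, as the interface text tells. Its arguments: {"type":"object","properties":{"commands":{"type":"string"},"newtons":{"type":"number"}},"required":["commands"]}

```bash
mkdir -p pics
cat > h.py <<'E'
import numpy as np,cv2
from bench import bot
def snap(n,f):
    P=bot.camera_params(n); im,d=bot.capture(n); cv2.imwrite('pics/%s.png'%f,im); np.savez('pics/%s.npz'%f,im=im,d=d,K=P['K'],T=P['extrinsics']); return im,d,P
def load(f):
    z=np.load('pics/%s.npz'%f); return z['im'],z['d'],z['K'],z['T']
def plane(uv,z,K,T):
    r=T[:3,:3]@np.linalg.inv(K)@np.array([uv[0],uv[1],1.]); o=T[:3,3]; return o+r*(z-o[2])/r[2]
def cloud(d,K,T):
    v,u=np.mgrid[:480,:640]; p=np.stack([(u-K[0,2])/K[0,0]*d,(v-K[1,2])/K[1,1]*d,d],-1)
    return p@T[:3,:3].T+T[:3,3]
E
python3 - <<'E'
from h import *
for n in('top','scene'):
    im,d,P=snap(n,n+'0'); print(n,P['K'][0,0],P['extrinsics'].round(3).tolist())
print(bot.get_obs())
E
```

```text
top 491.07750814493966 [[-0.024, -0.998, 0.058, 0.488], [-1.0, 0.023, -0.011, 0.033], [0.01, -0.058, -0.998, 1.154], [0.0, 0.0, 0.0, 1.0]]
scene 480.99919212434696 [[0.42, 0.71, -0.565, 1.201], [0.907, -0.329, 0.262, -0.303], [-0.001, -0.623, -0.782, 0.953], [0.0, 0.0, 0.0, 1.0]]
{'clock': 0.1, 'joints': array([-1.34547502e+00,  2.07373413e-01,  1.54284192e+00,  1.22115999e-05,
        1.39352706e+00, -1.50495900e-01]), 'qvel': array([-0.00017215, -0.00077956, -0.00322694,  0.00106465, -0.0013429 ,
        0.00265464]), 'joint_efforts': array([-1.22342499e-03, -3.84093153e+01, -2.92549413e+01, -2.02673791e-04,
        4.93983971e-03,  6.73518372e-06]), 'position': array([ 0.21087369, -0.53414905,  0.21730537]), 'eef_rot': array([-3.08418118e+00, -5.86459625e-01,  1.07367777e-04]), 'contact_force': array([ 0.59485752,  0.06659354, -0.16011567]), 'torque': array([-0.00216865,  0.02142786, -0.0009236 ]), 'grip_width': 0.9977889118553777}
```

View pics/top0.png

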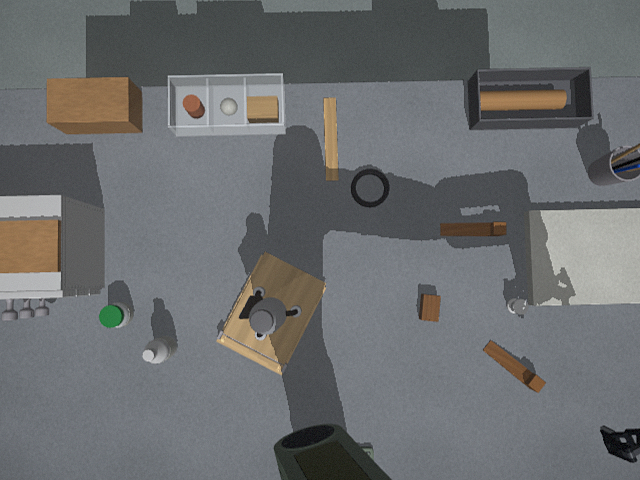

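View pics/scene0.png

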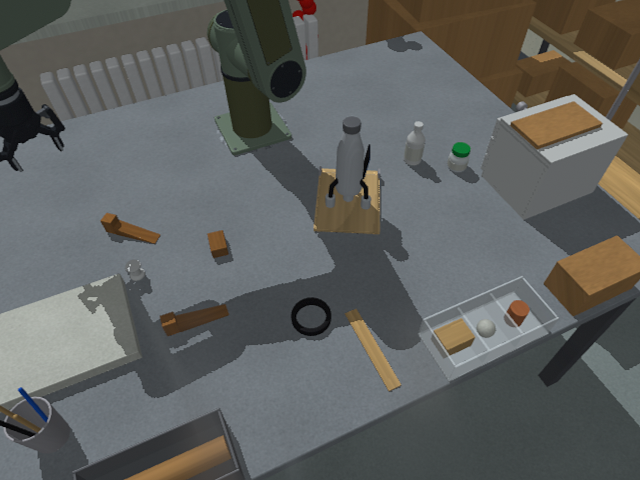

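Run:
```python
from h import *
im=load('top0')[0]; s=load('scene0')[0]
a=cv2.resize(im[240:390,200:350],(600,600),interpolation=2)
cv2.imwrite('pics/c1.png',a)
cv2.imwrite('pics/c2.png',cv2.resize(im[210:400,400:560],(640,760)[:2],interpolation=2)[:600])
cv2.imwrite('pics/c3.png',cv2.resize(s[110:260,280:430],(600,600),interpolation=2))
cv2.imwrite('pics/c4.png',cv2.resize(s[200:350,90:290],(800,600),interpolation=2))
```

```text
(no output)
```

View pics/c1.png

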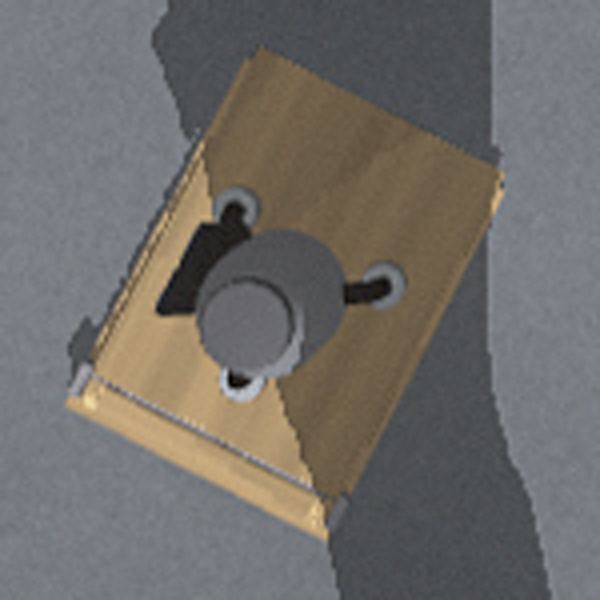

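View pics/c2.png

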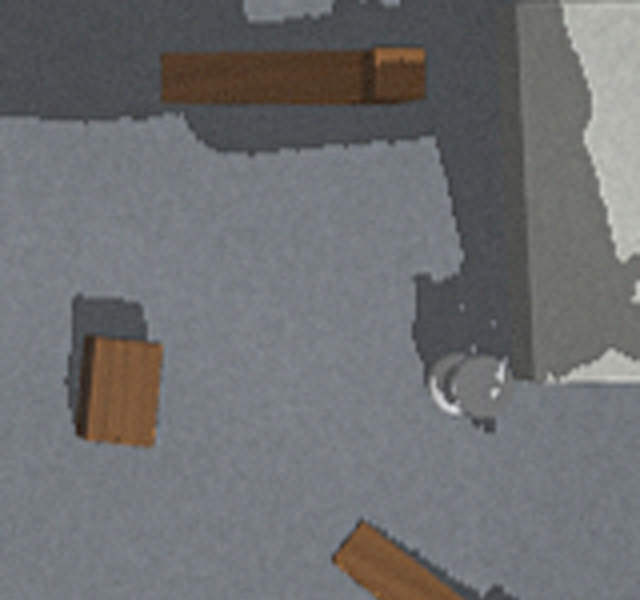

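View pics/c3.png

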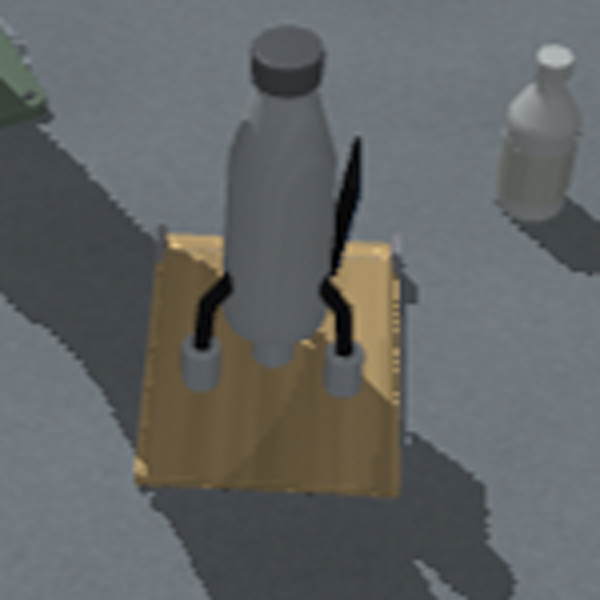

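View pics/c4.png

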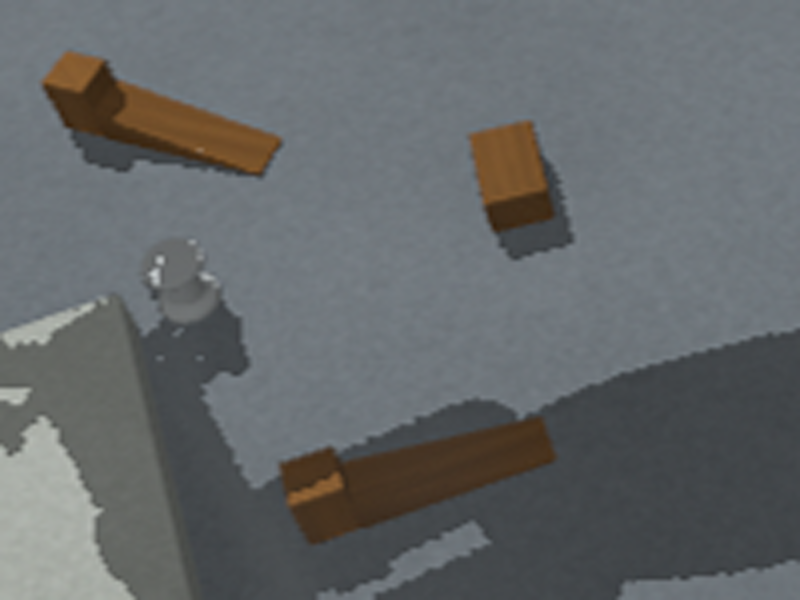

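Run:
```python
from h import *
for f in('top0','scene0'):
    im,d,K,T=load(f); X=cloud(d,K,T)
    hsv=cv2.cvtColor(im,cv2.COLOR_BGR2HSV)
    m=((hsv[...,0]<22)&(hsv[...,1]>90)&(d>0)&(X[...,2]>-.01)&(X[...,2]<.08)).astype(np.uint8)
    n,l,s,c=cv2.connectedComponentsWithStats(m)
    for i in range(1,n):
        if s[i,4]<150: continue
        P=X[l==i]
        r=cv2.minAreaRect((P[:,:2]*1000).astype(np.float32))
        print(f,c[i].round(),s[i,4],'mean',P.mean(0).round(3),'zmax',np.percentile(P[:,2],[2,50,98]).round(3),r)
im,d,K,T=load('top0')
X=cloud(d,K,T)
print('white box',X[250,580],X[225,535])
# deck corners top z=.020
for uv in((265,253),(325,284),(283,373),(218,342)): print(uv,plane(uv,.020,K,T).round(4))
for uv in((222,332),(281,361)): print(uv,plane(uv,.020,K,T).round(4))
```

```text
top0 [109. 120.] 1251 mean [0.858 0.489 0.044] zmax [0.004 0.045 0.079] ((858.6806030273438, 526.5552978515625), (93.5992660522461, 232.3133544921875), 17.663366317749023)
top0 [522. 100.] 1636 mean [ 0.886 -0.461  0.046] zmax [0.023 0.048 0.055] ((889.4765625, -465.8353576660156), (221.34475708007812, 40.576087951660156), 89.93614196777344)
top0 [193. 106.] 342 mean [0.886 0.297 0.048] zmax [0.011 0.054 0.059] ((890.3759155273438, 299.74462890625), (39.71495819091797, 37.461639404296875), 38.85472869873047)
top0 [262. 108.] 669 mean [0.879 0.14  0.049] zmax [0.038 0.049 0.054] ((879.7569580078125, 139.6687469482422), (69.14305877685547, 48.401187896728516), 89.04327392578125)
top0 [330. 138.] 985 mean [ 0.817 -0.017  0.004] zmax [-0.001  0.004  0.008] ((817.2672729492188, -17.178159713745117), (196.80609130859375, 28.70614242553711), 0.2918015122413635)
top0 [474. 229.] 831 mean [ 0.591 -0.344  0.02 ] zmax [0.001 0.017 0.047] ((591.8920288085938, -339.6972961425781), (137.356689453125, 28.809452056884766), 87.70647430419922)
top0 [249. 328.] 752 mean [0.375 0.182 0.018] zmax [0.01  
[... 1813 characters left out ...]
(200.07144165039062, 30.06988525390625), 0.5600683093070984)
scene0 [455. 336.] 850 mean [0.885 0.139 0.047] zmax [0.021 0.05  0.053] ((880.3662109375, 133.85267639160156), (79.42977905273438, 51.03185272216797), 89.62239837646484)
scene0 [187. 462.] 1949 mean [ 0.893 -0.432  0.048] zmax [0.033 0.049 0.054] ((884.9426879882812, -454.2738037109375), (190.14601135253906, 55.63273239135742), 87.45806884765625)
white box [ 0.53609071 -0.58480922  0.02929023] [ 0.59633003 -0.48361301  0.02906089]
(265, 253) [0.5466 0.1414 0.02  ]
(325, 284) [0.4719 0.0047 0.02  ]
(283, 373) [0.2721 0.1053 0.02  ]
(218, 342) [0.3457 0.2522 0.02  ]
(222, 332) [0.3681 0.2428 0.02  ]
(281, 361) [0.2992 0.1094 0.02  ]
```

Run:
```python
from h import *
th=np.deg2rad(180-28.6) # initial stand yaw
for f in('top0','scene0'):
    im,d,K,T=load(f); X=cloud(d,K,T)
    hsv=cv2.cvtColor(im,cv2.COLOR_BGR2HSV)
    wood=(hsv[...,0]<24)&(hsv[...,1]>70)&(d>0)
    R=(abs(X[...,0]-.41)<.2)&(abs(X[...,1]-.127)<.17)
    m=wood&R&(X[...,2]>.0165)&(X[...,2]<.027)
    # intersect pixel rays with z=.02
    v,u=np.nonzero(m); P=np.array([plane((a,b),.020,K,T) for a,b in zip(u,v)])[:,:2]
    r=cv2.minAreaRect((P*1000).astype(np.float32)); print(f,'deck',r)
    a=np.deg2rad(r[2]); 
    for ang in (118.6,118.0,119.2,119.8):
        t=np.deg2rad(ang); ex=np.array([np.cos(t),np.sin(t)]); ey=np.array([-ex[1],ex[0]])
        print(ang,'x',np.percentile(P@ex,[.2,1,99.8]).round(4),'y',np.percentile(P@ey,[.3,1,99,99.7]).round(4))
    # front edge fit: in stand frame, min x per y bin
    t=np.deg2rad(151.4); t0=np.array([np.cos(t),np.sin(t)]); e1=np.array([-t0[1],t0[0]])
    x=P@t0;y=P@e1; 
    b=np.arange(y.min()+.006,y.max()-.006,.004); mi=[x[abs(y-q)<.003].min() for q in b]
    k=np.polyfit(b,mi,1); res=np.array(mi)-np.polyval(k,b); print('front fit',k,res.std(),'y range',y.min(),y.max())
    # wedge
    for (cx,cy) in((.592,-.342),):
        w=wood&(np.hypot(X[...,0]-cx,X[...,1]-cy)<.11)&(X[...,2]>-.003)&(X[...,2]<.06)
        B=w&(X[...,2]>.041); v,u=np.nonzero(B); P=np.array([plane((a,c),.045,K,T) for a,c in zip(u,v)])[:,:2]
        print('block top',P.mean(0),cv2.minAreaRect((P*1000).astype(np.float32)))
        S=X[w&(X[...,2]<.03)]; c=S.mean(0); q=np.linalg.svd(S[:,:2]-c[:2],full_matrices=0)[2][0]; print('slope dir',np.rad2deg(np.arctan2(q[1],q[0])),c, 'ymax',np.percentile(S[:,1],99.5))
```

```text
top0 deck ((415.5319519042969, 125.60118103027344), (159.6846160888672, 221.62863159179688), 61.47666549682617)
118.6 x [-0.2172 -0.2092  0.0292] y [-0.5432 -0.5373 -0.3204 -0.3139]
118.0 x [-0.2127 -0.2047  0.0337] y [-0.5446 -0.5387 -0.3209 -0.3145]
119.2 x [-0.2216 -0.2135  0.0247] y [-0.5418 -0.5358 -0.3196 -0.3134]
119.8 x [-0.226  -0.2179  0.0202] y [-0.5402 -0.5343 -0.319  -0.3127]
front fit [ 0.00650306 -0.41213748] 0.0006133147917732318 y range -0.3891089144826076 -0.22924602503244634
block top [ 0.58992982 -0.39401927] ((589.8530883789062, -393.7062683105469), (27.41835594177246, 27.970760345458984), 87.44317626953125)
slope dir -93.15066255203651 [ 0.59187751 -0.32864587  0.01323811] ymax -0.27159171607894367
scene0 deck ((422.39434814453125, 122.873779296875), (162.23927307128906, 214.8477020263672), 61.56532287597656)
118.6 x [-0.2195 -0.2127  0.0299] y [-0.5459 -0.5399 -0.3201 -0.3113]
118.0 x [-0.215  -0.2082  0.0344] y [-0.5472 -0.5412 -0.3206 -0.3119]
119.2 x [-0.2239 -0.2171  0.0254] y [-0.5445 -0.5385 -0.3195 -0.3107]
119.8 x [-0.2283 -0.2215  0.021 ] y [-0.543 -0.537 -0.319 -0.31 ]
front fit [ 1.52087832e-04 -4.16518449e-01] 0.0013882569109750856 y range -0.3911522422051176 -0.2289745339907395
block top [ 0.59220048 -0.39545416] ((592.3765869140625, -394.98486328125), (29.831727981567383, 30.935697555541992), 87.44529724121094)
slope dir -87.1377343589676 [ 0.59628287 -0.33882539  0.01355812] ymax -0.2728727662032652
```

Things that could be taken for the wedge, by top-view pixel:
- Sloped piece with grip block at (475,229).
- Similar sloped piece at (515,367), farther right.
- Plain block at (430,306), no slope.

I choose (475,229): it is the leftmost sloped piece, and the crop shows its slope, its grip block and its nose pointing left. The deck's free edge is the upper-right one, (265,253)–(325,284); the hinge bar is at lower left.

Request:
send_rows(commands="1 38 14 -6 0.115;1 38 14 -6 0.115;1 38 14 -6 0.115;1 38 14 -6 0.115;1 38 14 -6 0.115;1 38 14 -6 0.115;1 38 14 -6 0.115;1 38 14 -6 0.115;1 38 14 -6 0.115;1 38 14 -6 0.115", newtons=60)

```text
clock: 1.1
position: [0.5921, -0.3938, 0.1572]
eef_rot: [-2.265, -2.175, 0.0]
contact_force: [-0.8, -0.3, 0.0]
grip_width: 1.002
```

Request:
send_rows(commands="1 0 0 0 0;1 0 0 0 0;1 0 0 0 0")

```text
clock: 1.4
position: [0.5901, -0.3952, 0.158]
eef_rot: [-2.271, -2.169, 0.001]
contact_force: [-0.5, -0.5, 0.2]
grip_width: 1.001
```

Run:
```python
from h import *
from scipy.spatial.transform import Rotation as Ro
im,d,P=snap('wrist','w1'); o=bot.get_obs(); print(o['position'],o['joints'].round(3))
y=Ro.from_rotvec(o['eef_rot']).as_matrix()[:,1]; print('jaw',np.rad2deg(np.arctan2(y[1],y[0])))
X=cloud(d,P['K'],P['extrinsics']); hsv=cv2.cvtColor(im,cv2.COLOR_BGR2HSV)
w=(hsv[...,0]<22)&(hsv[...,1]>90)&(d>0)
B=w&(X[...,2]>.041)&(X[...,2]<.05); Q=X[B]; print(Q.mean(0),cv2.minAreaRect((Q[:,:2]*1000).astype(np.float32)))
```

```text
[ 0.58991101 -0.39557961  0.15838519] [-0.712  0.536  1.225 -0.     1.382 -0.665]
jaw -2.6788840183592164
[ 0.59366922 -0.39792866  0.04400512] ((726.031005859375, -465.4958801269531), (37.25365447998047, 346.6641540527344), 63.05450439453125)
```

View pics/w1.png

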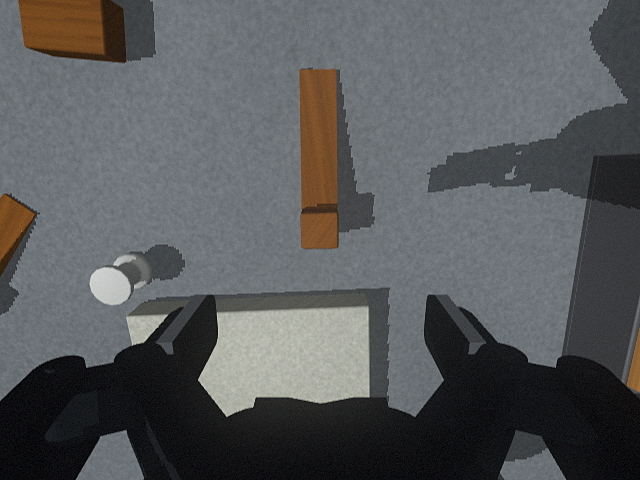

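Run:
```python
from h import *
im,d,K,T=load('w1'); X=cloud(d,K,T); hsv=cv2.cvtColor(im,cv2.COLOR_BGR2HSV)
w=(hsv[...,0]<22)&(hsv[...,1]>90)&(d>0); w[:, :280]=0; w[:,360:]=0; w[260:]=0
B=w&(X[...,2]>.041)&(X[...,2]<.05); Q=X[B]; print(Q.mean(0),cv2.minAreaRect((Q[:,:2]*1000).astype(np.float32)))
S=w&(X[...,2]<.03); v,u=np.nonzero(S); print('nose',plane((319.5,69),.003,K,T))
```

```text
[ 0.58796059 -0.39471085  0.04405244] ((587.72216796875, -395.306640625), (29.4309024810791, 29.04414939880371), 88.03839874267578)
nose [ 0.59403562 -0.27093297  0.003     ]
```

Request:
send_rows(commands="1 0 0 -20 0;1 0 0 -20 0;1 0 0 -20 0;1 0 0 -20 0;1 0 0 -20 0;1 0 0 -16 0;1 0 0 -10 0;1 0 0 -6 0;1 0 0 -4 0;1 0 0 0 0")

```text
clock: 2.45
position: [0.5911, -0.395, 0.0225]
eef_rot: [2.271, 2.171, 0.0]
contact_force: [-0.7, 0.7, -0.1]
grip_width: 1.002
```

Request:
send_rows(commands="-1 0 0 0 0;-1 0 0 0 0;-1 0 0 0 0;-1 0 0 0 0;-1 0 0 0 0;-1 0 0 0 0;-1 0 0 0 0;-1 0 0 0 0;-1 0 0 0 0;-1 0 0 0 0", newtons=60)

```text
clock: 3.45
position: [0.5915, -0.3953, 0.0232]
eef_rot: [2.27, 2.17, 0.0]
contact_force: [-0.2, -0.4, 6.1]
grip_width: 0.332
```

Request:
send_rows(commands="-1 0 0 10 0;-1 0 0 20 0;-1 0 0 20 0;-1 0 0 10 0;-1 0 0 0 0;-1 0 0 0 0")

```text
clock: 4.05
position: [0.5905, -0.3944, 0.0816]
eef_rot: [-2.27, -2.17, 0.0]
contact_force: [-0.7, -0.3, -1.0]
grip_width: 0.329
```

Request:
send_rows(commands="-1 10 39 0 0.11;-1 10 39 0 0.11;-1 10 39 0 0.11;-1 10 39 0 0.11;-1 10 39 0 0.11;-1 5 39 0 0.11;-1 5 39 0 0.11;-1 2 39 0 0.11;-1 2 39 0 0.11;-1 2 38 0 0.127")

```text
clock: 5.05
position: [0.6555, -0.004, 0.0803]
eef_rot: [-0.767, -3.043, 0.0]
contact_force: [-1.2, -1.6, -0.6]
grip_width: 0.333
```

Request:
send_rows(commands="-1 0 0 0 0;-1 0 0 0 0;-1 0 0 0 0;-1 0 0 0 0")

```text
clock: 5.45
position: [0.6567, -0.0073, 0.0818]
eef_rot: [-0.779, -3.043, 0.001]
contact_force: [-0.2, -0.6, -0.7]
grip_width: 0.328
```

Run:
```python
from h import *
snap('wrist','w2'); snap('scene','s2'); snap('top','t2'); print(bot.get_obs()['position'],bot.get_obs()['contact_force'])
```

```text
[ 0.65700004 -0.00709338  0.08228413] [-0.24732562  0.65190581 -0.38699082]
```

View pics/w2.png

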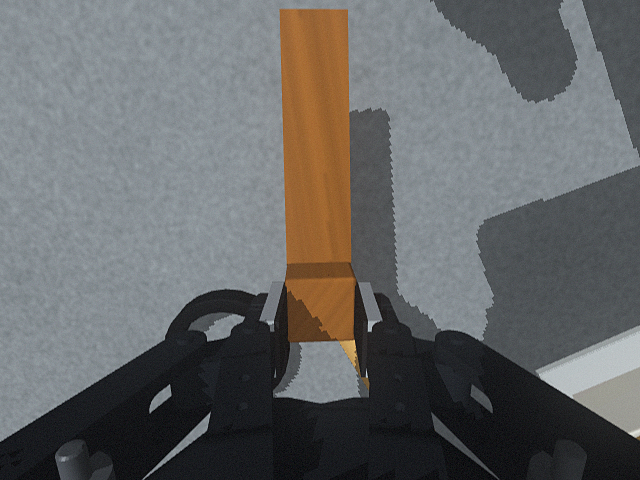

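View pics/s2.png

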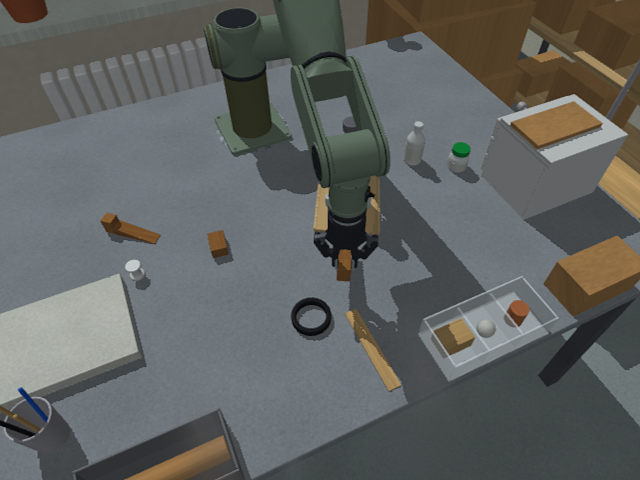

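View pics/t2.png

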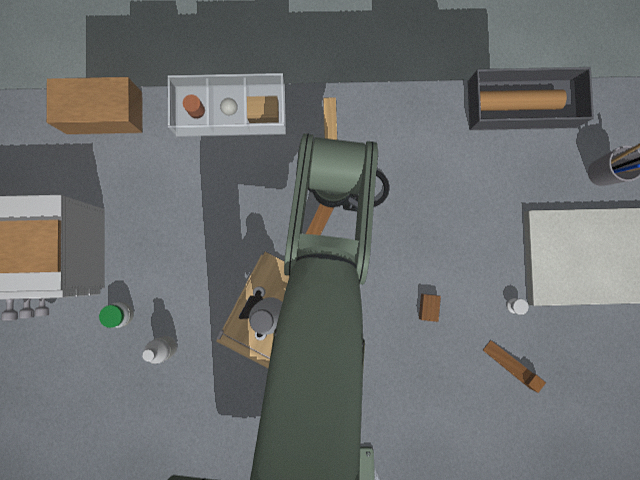

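Run:
```python
from h import *
im,d,K,T=load('t2'); X=cloud(d,K,T)
for uv in((263,317),(285,300),(290,320),(310,320),(330,270),(280,380),(300,250),(370,260),(310,150)): print(uv,X[uv[1],uv[0]].round(3))
im,d,K,T=load('s2'); X=cloud(d,K,T)
for uv in((348,124),(320,160),(310,130),(310,175),(383,160),(350,180),(340,170)): print(uv,X[uv[1],uv[0]].round(3))
im,d,K,T=load('w2'); X=cloud(d,K,T)
hsv=cv2.cvtColor(im,cv2.COLOR_BGR2HSV); w=(hsv[...,0]<22)&(hsv[...,1]>90)&(d>0)
v,u=np.mgrid[:480,:640]
S=w&(v<255)&(X[...,2]>.03)
p=[]
for r in range(20,250,5):
    q=np.nonzero(S[r])[0]; p.append(X[r,q].mean(0))
p=np.array(p); k=np.polyfit(p[:,0],p[:,1],1); dirn=p[0]-p[-1]; print('slope centre line from',p[-1],'to',p[0],np.rad2deg(np.arctan2(dirn[1],dirn[0])),'fit',180+np.rad2deg(np.arctan(k[0])))
print('nose top edge',X[13,290:340:10].mean(0))
Q=X[w&(v>285)&(v<330)]; print('blocktop',Q.mean(0))
q=np.array([X[r,int(np.nonzero(S[r])[0].mean())] for r in range(20,250,5)]); print('slope',np.polyfit(np.hypot(q[:,0]-q[0,0],q[:,1]-q[0,1]),q[:,2],1))
```

```text
(263, 317) [0.419 0.123 0.27 ]
(285, 300) [0.461 0.067 0.551]
(290, 320) [0.439 0.061 0.577]
(310, 320) [0.438 0.037 0.577]
(330, 270) [0.497 0.011 0.528]
(280, 380) [0.379 0.071 0.62 ]
(300, 250) [0.525 0.049 0.491]
(370, 260) [ 0.525 -0.103  0.   ]
(310, 150) [0.672 0.032 0.454]
(348, 124) [0.414 0.116 0.268]
(320, 160) [ 0.67  -0.068  0.435]
(310, 130) [ 0.605 -0.057  0.445]
(310, 175) [ 0.269  0.078 -0.   ]
(383, 160) [0.701 0.03  0.424]
(350, 180) [ 0.686 -0.021  0.387]
(340, 170) [ 0.689 -0.042  0.42 ]
slope centre line from [0.63604885 0.00229827 0.08157225] to [0.54960098 0.04751927 0.06235526] 152.38586945292286 fit 152.49265424361607
nose top edge [0.54634935 0.04756712 0.06182538]
blocktop [ 0.65486615 -0.00671668  0.10321378]
slope [0.22050832 0.06828985]
```

Request:
send_rows(commands="-1 1 2 -10 0;-1 1 2 -15 0;-1 1 1 -15 0;-1 0 0 -10 0;-1 0 0 -5 0;-1 0 0 -3 0;-1 0 0 0 0;-1 0 0 0 0")

```text
clock: 6.4
position: [0.6607, -0.001, 0.025]
eef_rot: [0.775, 3.043, 0.0]
contact_force: [-0.2, 0.2, -0.9]
grip_width: 0.334
```

Request:
send_rows(commands="-1 0 0 -1 0;-1 0 0 0 0;-1 0 0 -1 0;-1 0 0 0 0;-1 0 0 0 0")

```text
clock: 6.9
position: [0.6605, -0.001, 0.0232]
eef_rot: [0.775, 3.043, 0.0]
contact_force: [-1.3, -0.4, 3.4]
grip_width: 0.325
```

Request:
send_rows(commands="-1 -5.3 2.9 0 0;-1 -5.3 2.9 0 0;-1 -5.3 2.9 0 0;-1 -5.3 2.9 0 0;-1 -5.3 2.9 0 0;-1 -5.3 2.9 0 0;-1 -5.3 2.9 0 0;-1 -5.3 2.9 0 0;-1 -5.3 2.9 0 0;-1 -5.3 2.9 0 0")

```text
clock: 7.9
position: [0.6076, 0.0282, 0.0232]
eef_rot: [0.775, 3.042, 0.0]
contact_force: [2.9, -1.6, 5.1]
grip_width: 0.332
```

Request:
send_rows(commands="-1 -3.5 1.9 0 0;-1 0 0 0 0;-1 0 0 0 0;-1 0 0 0 0")

```text
clock: 8.3
position: [0.6034, 0.0304, 0.0231]
eef_rot: [0.775, 3.044, 0.001]
contact_force: [0.5, -0.4, 6.6]
grip_width: 0.329
```

Run:
```python
from h import *
snap('wrist','w3'); snap('top','t3'); snap('scene','s3');print(bot.get_obs()['position'],bot.get_obs()['contact_force'])
```

```text
[0.60343767 0.0304533  0.02307887] [ 0.58866992 -0.30604011  8.57418782]
```

View pics/w3.png

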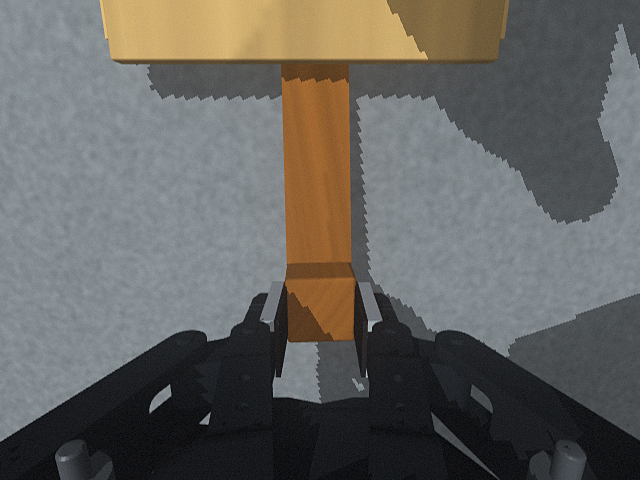

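View pics/t3.png

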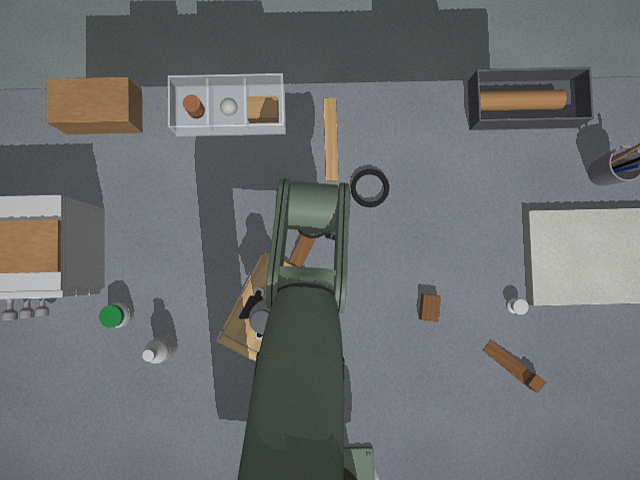

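```bash
cat > m.py <<'E'
from h import *
import sys
from scipy.spatial.transform import Rotation as Ro
def meas(f,z0=.012):
    im,d,K,T=load(f); X=cloud(d,K,T)
    v,u=np.mgrid[:480,:640]
    hsv=cv2.cvtColor(im,cv2.COLOR_BGR2HSV).astype(int)
    deck=(hsv[...,0]<30)&(hsv[...,1]>60)&(v<240)
    bot_=[]
    for c in list(range(130,270,4))+list(range(370,480,4)):
        r=np.nonzero(deck[:,c])[0]
        if len(r): bot_.append((c,r.max()))
    b=np.array(bot_); k=np.polyfit(b[:,0],b[:,1],1); print('deck lower edge line',k,'resid',(b[:,1]-np.polyval(k,b[:,0])).std())
    row=np.polyval(k,316)
    Dt=X[int(row)-25:int(row)-12,200:440].reshape(-1,3); print('deck top z near edge',np.median(Dt[:,2]).round(4))
    lip=plane((316,row+.5),z0,K,T); 
    Bt=X[290:330,300:340].reshape(-1,3); g=np.median(Bt,0); print('blocktop',g.round(4))
    ex=np.array([-.878,.479])
    print('lip',lip.round(4),'grip->lip along x mm',((lip-g)[:2]@ex*1000).round(1),'nose in mm',125-((lip-g)[:2]@ex*1000).round(1))
if __name__=='__main__': meas(sys.argv[1],float(sys.argv[2]))
E
python3 m.py w3 .012
```

```text
deck lower edge line [9.48559804e-05 6.29875638e+01] resid 0.12447994929953071
deck top z near edge 0.0192
blocktop [0.6022 0.0302 0.0445]
lip [0.5135 0.0769 0.012 ] grip->lip along x mm 100.2 nose in mm 24.799999999999997
```

Request:
send_rows(commands="-1 -3.5 1.9 0 0;-1 -3.5 1.9 0 0;-1 -3.5 1.9 0 0;-1 -3.5 1.9 0 0;-1 -3.5 1.9 0 0;-1 -3.5 1.9 0 0;-1 -3.5 1.9 0 0;-1 -3.5 1.9 0 0;-1 -3.5 1.9 0 0;-1 0 0 0 0")

```text
clock: 9.45
position: [0.5727, 0.0472, 0.0231]
eef_rot: [0.775, 3.042, 0.0]
contact_force: [2.8, -1.8, 5.7]
grip_width: 0.329
```

```bash
python3 - <<'E'
from h import *
snap('wrist','w4'); print(bot.get_obs()['position'],bot.get_obs()['contact_force'])
E
python3 m.py w4 .015
```

```text
[0.57266667 0.0471338  0.02311453] [ 3.80627282 -1.85471763  6.33847886]
deck lower edge line [-1.94051117e-03  1.47912468e+02] resid 0.41179089254610723
deck top z near edge 0.0225
blocktop [0.5714 0.047  0.0445]
lip [0.5135 0.0767 0.015 ] grip->lip along x mm 65.0 nose in mm 60.0
```

View pics/w4.png

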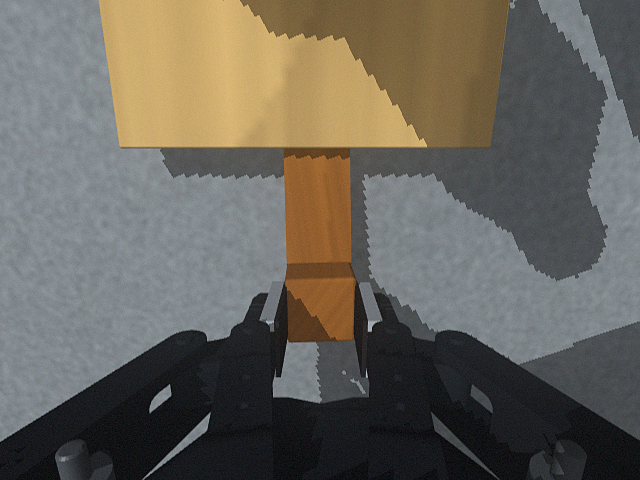

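Request:
send_rows(commands="-1 -2.6 1.4 0 0;-1 -2.6 1.4 0 0;-1 -2.6 1.4 0 0;-1 -2.6 1.4 0 0;-1 -2.6 1.4 0 0;-1 0 0 0 0;-1 0 0 0 0;-1 0 0 0 0")

```text
clock: 10.3
position: [0.5598, 0.0541, 0.0231]
eef_rot: [0.775, 3.042, 0.0]
contact_force: [3.1, -2.2, 5.4]
grip_width: 0.329
```

```bash
python3 - <<'E'
from h import *
snap('wrist','w5'); snap('scene','s5'); snap('top','t5'); print(bot.get_obs()['position'],bot.get_obs()['contact_force'],bot.get_obs()['clock'],bot.get_obs()['grip_width'])
E
python3 m.py w5 .018
```

```text
[0.55982841 0.05408229 0.02308414] [ 3.00675175 -1.44654532  5.9558076 ] 10.45 0.32836159681450605
deck lower edge line [-3.44685909e-16  1.82000000e+02] resid 4.1758931200345894e-14
deck top z near edge 0.0252
blocktop [0.5584 0.054  0.0446]
lip [0.514  0.0763 0.018 ] grip->lip along x mm 49.7 nose in mm 75.3
```

View pics/w5.png

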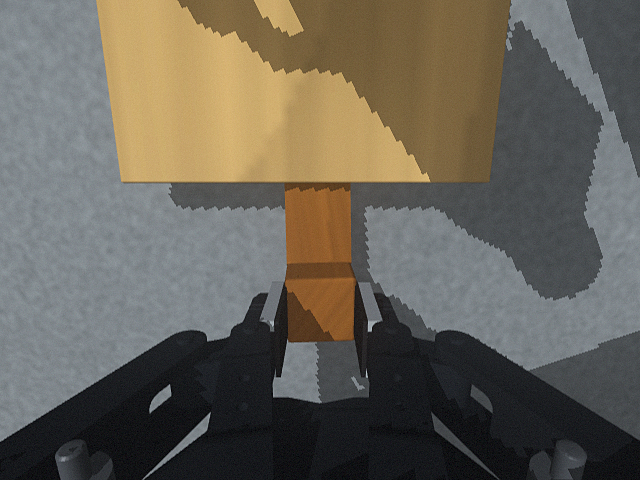

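View pics/s5.png

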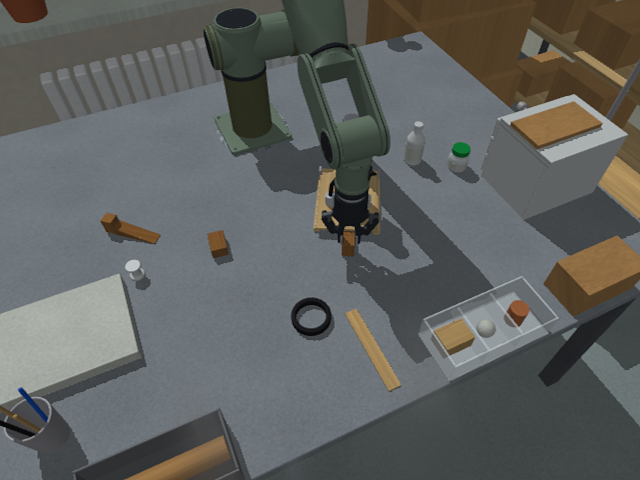

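The deck edge has risen 6 mm by depth (19.2 → 25.2 mm), and the nose is about 75 mm in, which predicts the same. The deck is level, the wedge is centred within about 5 mm, and the bystanders sit where they were.

```bash
python3 -c "
from bench import bot
print(bot.hand_in())"
```

```text
the job is handed in; nothing more can be done
None
```

I took the leftmost of the two sloped pieces by its grip block and carried it over the tape to the deck's free edge. I set it flat on the table and pushed its nose in along the stand's axis. I handed the job in at about 10.5 s, still gripping the wedge and pushing; the hand-in reports no verdict.

Last checks:
- **Lift:** the deck's edge rose 6.0 mm by depth. The nose was about 75 mm in, which predicts the same 6 mm.
- **Position:** the wedge was about 5 mm off the middle of the edge and about 1° off the push direction. An intermediate stop at about 25 mm in, with the deck still down, met the on-the-way condition.
- **Forces:** the wrist read about 3 N against the push and 6 N upward. The upward force comes from holding the wedge down on the table.
- **Flatness:** I did not measure tilt on the table directly. While it was lifted, the wrist camera suggested about 1° nose-down, and the block top read 44.6 mm (45 nominal) once it was down.
- **Clearance:** in the pictures the gripper touched neither the deck nor the rocket, and the bystanders looked unmoved. I compared the bystanders by eye only.

The top and scene cameras disagreed by 2–3 mm on where the deck's front edge was, and the wrist view settled it. No check failed.

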